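Release, check and restart the mould press

ROBOT

A 6-joint arm with a two-finger parallel gripper is mounted at the origin on the work surface. World frame = base frame: x ahead of the robot, y to its left, z up, the work surface at z = 0. Lengths are in m, angles in rad, forces in N, time in s.
With the tool pointing down it reaches from about 0.25 to 0.8 m from the base axis. Payload 8.5 kg.
Tool frame: the origin (TCP) lies at the very end of the fingers, on their centre line; the grasp point (between the pads) lies 19 mm behind it; z points along the fingers, y is the line along which they close (so a half turn about z gives the same grasp; the last joint's range is limited). The gripper opens to 85 mm and grips with 20 to 120 N. Pads are 22 mm wide; open, the fingers measure 114 mm over their backs; the gripper's body (76 mm by 85 mm) begins 54 mm behind the grasp point. The pads swing forward as they close: fully open they stand 13 mm farther back than shut.
Start: joints at [1.212, 0.238, -0.013, 1.319, 0, 1.571], TCP at [0.184, 0.492, 0.231] pointing down, gripper open.
Joint ranges: [-2.66, 2.66], [-1.03, 1.9], [-1.14, 1.46], [-1.82, 2.27], [-1.45, 1.34], [-3.14, 3.14]. Speed limits (rad/s): [2.22, 2.22, 2.79, 3.14, 3.14, 3.14].

INTERFACE

Orientations are given as [roll, pitch, yaw] about the fixed x, y, z axes, in that order (R = Rz(yaw) Ry(pitch) Rx(roll)).
In Python, from plant import r gives the robot as it stands.
- The arm moves only by the tool drive_tool, never from a script. Its argument "increments" is a list of rows, each a list of 2 entries, a list of its own where there are three numbers: the shift along the tool's x, y, z in m, then the turn about the tool's z in rad. A call has exactly 5 rows; each row shifts and turns the commanded pose from where the row before left it, along the tool's axes as they then stand; what a row does not reach is not made up. A row lasts 1/10 s, in which the tool goes at most 50 mm and 8.59 degrees, less where a joint would pass 70% of its speed; a pose out of reach is approached as far as the arm can. A call with a gripper value outside its range is refused whole. "grip" is the closure, from 0 (fully open) to 1 (shut), set as the call begins (left out, the last holds). The fingers move at their own pace and stop on an object; "force" is the grip in N (left out, the last holds). Time passes only in rows, so rows that do not move let the fingers close, or fill a call up. It gives the time, the measured TCP pose, the force, the opening and the grip force at its end, in the units of the state.
- r.read_state(): the state, without advancing time (a new reading comes with each control period).
- r.camera(name): name is "side" or "top" or "wrist"; returns a dict with "image" (384x512x3 uint8, red, green, blue), "intrinsics" (3x3 intrinsics, pixels), "cam_to_world" (4x4, takes a point from camera to world coordinates); the wrist camera has in their place "tool_from_camera" (4x4, takes a point from camera to tool coordinates, whose origin is the TCP and whose axes are the flange's). Camera axes: x right, y down, z forward; pixel columns grow to the right and rows downward; lengths in m; the calibration is good to about 2 mm. A picture is of the moment at which its call begins: read the wrist's pose just before it. There is no depth.
- r.job_done(): hands the job in; it is judged then, once.
Trained networks look in a picture, given as the dict that the camera call returned (one of the last four; its "shot" number tells which), for a name from the list of things; names that differ only in an ending like _2 or _b are one class to them, and where a whole thing is asked for, a point or a joint stands for the part that bears it (a point fixed in the world has none). Each returns a list of dicts, best first, with "score" (0 to 1); they miss things now and then, are a little off and sometimes report something else, mostly with a low value. They report only what shows in the picture. A call takes as long as a camera call.
- r.look_for(label, picture): "location" ([column, row] in pixels, amid what is visible of it).
The state is a dict: "t": time; "joint_positions": joint angles; "joint_vel": joint speeds; "joint_efforts": joint torques, N m; "position": TCP position; "ee_rot": TCP orientation; "contact_force": force on the tool from outside, world axes, zero at the start; "ft_torque": the same for the moment, N m; "finger_gap": opening from 0.0 (shut) to 1.0 (fully open); "grasp_force": force on a finger pad.
Only numpy, scipy, OpenCV 4.12 (cv2) and the standard library are available. Lean on these libraries where they do the work, as an engineer would, in place of code of your own. Each camera call takes 0.05 s, during which the arm holds its last target. There are 200 camera calls.

TASK

Check the mould tray and restart the press: push the square key on the console to release the tray, tip the tray by its handle towards the robot to 35 degrees, keep it there for a second so the cups can be seen, and set it fully back level. Then push the bar-shaped key to lock it and after that the round key to start the press. Push each key well in, one at a time and only while the tray is level, never tip the tray past 50 degrees, and do not disturb the cup, wrench and bottle nearby.

Things in the scene. Friction and masses are not known exactly. Their poses are not given: they have to be found in the camera images.
- console: Press console, fixed: grey box 220 mm wide (y); its aluminium face, 140 mm long, rises from front (-x) to back at 35 degrees, its middle 85 mm above the origin. Three black keys in a row across it. Origin: centre of the underside; x front to back, z up. Outward normal of the face in this frame: (-0.574, 0, 0.819). Hood above: see hood_edge.
- hood_edge (a point): Middle of the free edge of the console's hood: a 4 mm clear plastic sheet in a thin dark frame, 220 mm wide, standing out 90 mm along the face's normal from the face's upper edge, 85 mm up-slope of the key centres. It leaves no room over the keys for an upright gripper: come along the normal, tool leaning about 35 degrees. Axes as the console's.
- stand: Stand of the mould tray, fixed: aluminium base plate 170 x 240 x 12 mm with two upright cheeks 135 mm high at y = +-108 mm (12 mm thick, 50 mm deep). Origin: centre of the underside; the tray tips about the stand's y axis, towards its -x side (the robot's side).
- tray (a joint): Angle of the mould tray in rad: 0 = level against its rest, growing as its top tips towards the stand's -x side (the robot), free up to 1.1. It turns stiffly (about 0.2 N m) and stays where it is left.
- tray_handle (a point): Middle of the tray's handle: the level round steel bar, 12 mm thick, 172 mm long along the stand's y axis, of a bail 110 mm above the pivot, over a black tray (136 x 150 x 36 mm) with six black cups whose rims lie 19 mm above the pivot. Axes turn with the tray (z from pivot to handle).
- tray_pivot (a point): Middle of the tray's pivot line, 110 mm above the table, straight over the stand's origin.
- square_top (a point): Centre of the pressing surface of the release key: black, flat square cap, 24 x 24 mm, standing 14 mm proud of the console's face. The keys are 62 mm apart in any order; all three share one height. Moves with the key; axes as the console's (not tilted).
- square_key (a joint): How far the release key is pushed in, in m, along the inward normal of the console's face: 0 up, 0.006 fully down. Springs back by itself; starts to move at about 1 N, fully down at 5 N.
- bar_top (a point): Centre of the pressing surface of the lock key: black, narrow bar-shaped cap, 12 mm wide and 50 mm long, its length running up the slope, standing 14 mm proud of the console's face. The keys are 62 mm apart in any order; all three share one height. Moves with the key; axes as the console's (not tilted).
- bar_key (a joint): How far the lock key is pushed in, in m, along the inward normal of the console's face: 0 up, 0.006 fully down. Springs back by itself; starts to move at about 1 N, fully down at 5 N.
- round_top (a point): Centre of the pressing surface of the start key: black, flat round cap, 40 mm in diameter, standing 14 mm proud of the console's face. The keys are 62 mm apart in any order; all three share one height. Moves with the key; axes as the console's (not tilted).
- round_key (a joint): How far the start key is pushed in, in m, along the inward normal of the console's face: 0 up, 0.006 fully down. Springs back by itself; starts to move at about 1 N, fully down at 5 N.
- cup: Bystander, loose: spare black cup, rim 58 mm across, 50 mm high; origin at the centre of its underside.
- wrench: Bystander, loose: steel wrench 160 mm long lying flat; origin at the middle of its underside.
- oil: Bystander, loose: white bottle 52 mm across, 130 mm high; origin at the centre of its underside.

How it is judged:
On the way, in this order (a step that is already met when the one before it is completed fails the run):
1. the square key is pushed in (more than 3.5 mm), the others up, the tray level (value of joint square_key above 0.0035 m and value of joint tray below 0.06 rad and value of joint each of bar_key, round_key below 0.0015 m), for 0.05 s.
2. the tray is tipped to 35 +- 5 degrees and kept there for 0.7 s (value of joint tray between 0.524 and 0.698 rad and value of joint each of square_key, bar_key, round_key below 0.0015 m), for 0.7 s.
3. the tray is back level (within 2.5 degrees) (value of joint tray below 0.044 rad), for 0.2 s.
4. the bar key is pushed in, the others up, the tray level (value of joint bar_key above 0.0035 m and value of joint tray below 0.06 rad and value of joint each of square_key, round_key below 0.0015 m), for 0.05 s.
5. the round key is pushed in, the others up, the tray level (value of joint round_key above 0.0035 m and value of joint tray below 0.06 rad and value of joint each of square_key, bar_key below 0.0015 m), for 0.05 s.
At the end, for the whole second after the job is handed in: The tray is level (within 2.5 degrees), all three keys are up (within 1.5 mm), and the cup, wrench and bottle are within 20 mm of where they began (value of joint tray below 0.044 rad and value of joint each of square_key, bar_key, round_key below 0.0015 m and distance of each of cup, wrench, oil from where it was at the start of the episode below 0.02 m); the robot touches nothing.
It fails at once if two keys are pushed at once (3 mm or more) (value of joint each of square_key, bar_key above 0.003 m or value of joint each of square_key, round_key above 0.003 m or value of joint each of bar_key, round_key above 0.003 m).
It fails at once if a key is pushed (3 mm or more) while the tray is tipped more than 6 degrees (value of joint tray above 0.105 rad and value of joint any of square_key, bar_key, round_key above 0.003 m).
It fails at once if the tray is tipped past 50 degrees (value of joint tray above 0.873 rad).
It fails at once if the cup, wrench or bottle is moved more than 20 mm or tipped over (distance of any of cup, wrench, oil from where it was at the start of the episode above 0.02 m or angle between any of cup, wrench, oil's own z axis and vertical above 0.3 rad).
It also fails if it takes over 69 s, if anything falls off the work surface, if the arm or the gripper's body presses on something with over 40 N, if the wrist force passes 120 N, or if a joint passes its speed limit or range.

## Working session

There is one attempt and no reset: what is moved stays moved. The work goes in short steps, Python scripts to look and compute and a tool call to move; the robot and the scene stay as the last step left them, time stands still between calls to the robot, and variables do not carry over. Pictures are saved under pics/ and viewed, at most 10 in all, crops included, and the job is handed in when it is done.

Besides the shell and the picture viewer there is one more tool, called after "Emit:" by a JSON object that holds its "api" and its "payload", one argument or row to a line. drive_tool: Moves the arm, as the interface text tells. Its arguments: {"type":"object","properties":{"increments":{"type":"array"},"grip":{"type":"number"},"force":{"type":"number"}},"required":["increments"]}

```bash
mkdir -p pics; ls
cat > h.py <<'E'
import numpy as np, cv2
from scipy.spatial.transform import Rotation as R
from plant import r
def ray(p,px):
    K=np.array(p["intrinsics"]);T=np.array(p["cam_to_world"])
    d=T[:3,:3]@np.linalg.inv(K)@[px[0],px[1],1];return T[:3,3],d/np.linalg.norm(d)
def tri(rays):
    A=sum(np.eye(3)-np.outer(d,d) for o,d in rays);b=sum((np.eye(3)-np.outer(d,d))@o for o,d in rays)
    return np.linalg.solve(A,b)
E
python3 - <<'E'
from h import *
s=r.read_state();print(s)
P={n:r.camera(n) for n in("side","top")}
for n,p in P.items():
    cv2.imwrite(f"pics/{n}.png",cv2.cvtColor(p["image"],cv2.COLOR_RGB2BGR)); print(n,np.round(p["cam_to_world"],3).tolist(),np.round(p["intrinsics"],1).tolist())
L="console hood_edge stand tray tray_handle square_top bar_top round_top cup wrench oil tray_pivot".split()
for l in L:
    q={}
    for n,p in P.items():
        q[n]=[(np.round(d["location"]).tolist(),round(d["score"],2)) for d in r.look_for(l,p)[:3]]
    print(l,q)
    if q["side"] and q["top"]:
        print("   ",tri([ray(P[n],q[n][0][0]) for n in q]).round(3))
E
```

```text
pics
{'t': 0.0, 'joint_positions': array([ 1.21201278e+00,  2.38781131e-01, -1.42438749e-02,  1.31919420e+00,
       -1.48757882e-05,  1.57082956e+00]), 'joint_vel': array([ 1.23665842e-03,  3.27818209e-04,  5.24602561e-05, -2.84259472e-04,
        5.17059577e-05,  4.52926499e-04]), 'joint_efforts': array([ 2.39891357e-03, -5.38782907e+01,  3.46437657e+01,  1.86199491e-02,
        1.26546779e-04,  1.14760894e-07]), 'position': array([0.18420716, 0.49118687, 0.23068148]), 'ee_rot': array([-3.14016977e+00,  1.49230622e-05,  2.78277590e+00]), 'contact_force': array([-0.08857091,  0.09779455,  0.31336991]), 'ft_torque': array([-0.01487501, -0.00133779, -0.00081173]), 'grasp_force': 0.0, 'finger_gap': 1.0011327683028275}
side [[0.992, -0.089, 0.094, 0.496], [-0.13, -0.619, 0.775, -1.049], [-0.011, -0.781, -0.625, 0.982], [0.0, 0.0, 0.0, 1.0]] [[360.8, 0.0, 258.0], [0.0, 360.8, 188.1], [0.0, 0.0, 1.0]]
top [[-0.016, -0.988, 0.154, 0.441], [-1.0, 0.015, -0.008, -0.013], [0.005, -0.154, -0.988, 1.344], [0.0, 0.0, 0.0, 1.0]] [[376.9, 0.0, 251.0], [0.0, 376.9, 191.1], [0.0, 0.0, 1.0]]
console 
[... 538 characters left out ...]
'top': [([316.0, 220.0], 0.71)]}
    [ 0.529 -0.234  0.107]
square_top {'side': [], 'top': [([194.0, 234.0], 0.54)]}
bar_top {'side': [([217.0, 164.0], 0.59)], 'top': []}
round_top {'side': [([224.0, 182.0], 0.46)], 'top': []}
cup {'side': [([220.0, 148.0], 0.59)], 'top': [([102.0, 234.0], 0.53), ([315.0, 223.0], 0.3)]}
    [0.5   0.503 0.01 ]
wrench {'side': [([249.0, 330.0], 0.64)], 'top': [([317.0, 222.0], 0.23)]}
    [ 0.55  -0.311 -0.302]
oil {'side': [([302.0, 206.0], 0.56), ([232.0, 181.0], 0.54)], 'top': [([257.0, 152.0], 0.52), ([190.0, 236.0], 0.21)]}
    [ 0.783 -0.046  0.065]
tray_pivot {'side': [([236.0, 244.0], 0.71)], 'top': [([313.0, 220.0], 0.89)]}
    [ 0.528 -0.227  0.091]
```

Run:
```python
import cv2
a=cv2.imread("pics/side.png")[120:350,130:350]; b=cv2.imread("pics/top.png")[130:300,80:380]
cv2.imwrite("pics/s2.png",cv2.resize(a,None,fx=2.6,fy=2.6,interpolation=cv2.INTER_CUBIC));cv2.imwrite("pics/t2.png",cv2.resize(b,None,fx=2.6,fy=2.6,interpolation=cv2.INTER_CUBIC))
```

```text
(no output)
```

View pics/s2.png

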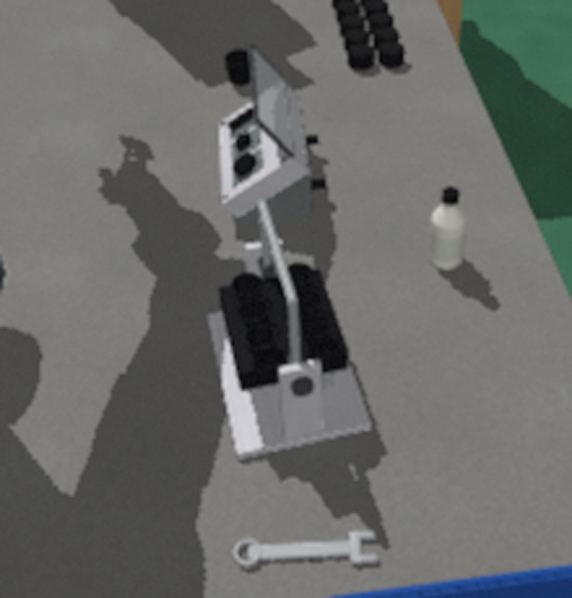

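View pics/t2.png

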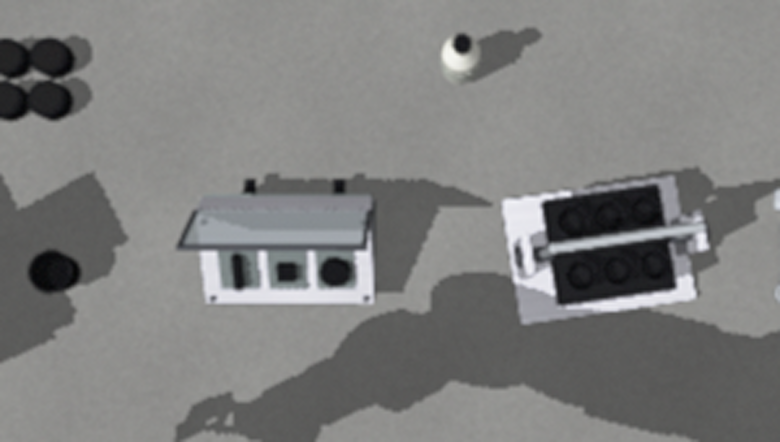

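The side view shows the console (face at about (223,174) full-frame), the tray with its handle from about (231,199) to (243,235), and the wrench below and bottle to the right. The top view shows the keys left to right: bar (171.5,234), square (190,234) and round (209,234). The stand is turned by about 8°. The moves can only turn about the tool's z axis, so the tool stays upright. I can still press with one outer finger of the open gripper, because its back stands 57 mm out and keeps the body clear of the hood.

Run:
```python
from h import *
P={n:r.camera(n) for n in("side","top")}
c=lambda n,x,y:(130+x/2.6-.3,120+y/2.6-.3) if n=="side" else (80+x/2.6-.3,130+y/2.6-.3)
pts={"bar":((243,121),(238,271)),"square":((243,141),(287,271)),"round":((245,163),(336,271)),
"hoodL":((252,47),(180,247)),"hoodR":((292,156),(366,246)),"frontL":((222,122),(212,303)),"frontR":((232,214),(373,303)),
"handL":((264,207),(548,248)),"handR":((294,300),(692,230)),"cornNear":((242,457),(697,297)),"cornFar":((370,428),(672,177)),"cornFL":((212,318),(523,322))}
for k,(a,b) in pts.items():
    rs=[ray(P["side"],c("side",*a)),ray(P["top"],c("top",*b))]
    p=tri(rs);print(k,p.round(3),"res",[round(float(np.linalg.norm(np.cross(p-o,d)))*1e3,1) for o,d in rs])
```

```text
bar [0.5   0.247 0.076] res [1.9, 1.9]
square [0.498 0.183 0.081] res [0.9, 0.9]
round [0.498 0.12  0.085] res [1.4, 1.4]
hoodL [0.525 0.292 0.19 ] res [2.5, 2.5]
hoodR [0.548 0.078 0.121] res [22.7, 22.7]
frontL [0.463 0.285 0.05 ] res [3.9, 3.9]
frontR [0.464 0.078 0.019] res [8.0, 8.0]
handL [ 0.515 -0.138  0.21 ] res [2.0, 2.0]
handR [ 0.535 -0.306  0.21 ] res [3.9, 3.9]
cornNear [ 0.46  -0.361  0.005] res [2.9, 2.9]
cornFar [ 0.623 -0.337 -0.   ] res [1.1, 1.1]
cornFL [ 0.43  -0.124  0.002] res [2.9, 2.9]
```

Emit:
{"api": "drive_tool", "payload": {
  "increments": [
    [[0, 0, -0.01], 0.1212],
    [[0, 0, -0.01], 0.1212],
    [[0, 0, -0.01], 0.1212],
    [[0, 0, -0.01], 0.1212],
    [[0, 0, -0.01], 0.1212]
  ],
  "grip": 0
}}

```text
t: 1.9
position: [0.1843, 0.4915, 0.2817]
ee_rot: [-3.142, 0.0, 2.172]
contact_force: [0.0, -0.1, -0.3]
finger_gap: 0.998
grasp_force: 0.0
```

Emit:
{"api": "drive_tool", "payload": {
  "increments": [
    [[0, 0, -0.01], 0.1212],
    [[0, 0, -0.01], 0.1212],
    [[0, 0, -0.01], 0.1212],
    [[0, 0, -0.01], 0.1212],
    [[0, 0, -0.01], 0.1212]
  ]
}}

```text
t: 2.4
position: [0.1843, 0.4915, 0.3317]
ee_rot: [-3.142, 0.0, 1.566]
contact_force: [-0.3, -0.4, 1.0]
finger_gap: 1.0
grasp_force: 0.0
```

Emit:
{"api": "drive_tool", "payload": {
  "increments": [
    [[-0.03, 0.021, 0], 0],
    [[-0.03, 0.021, 0], 0],
    [[-0.03, 0.021, 0], 0],
    [[-0.03, 0.021, 0], 0],
    [[-0.03, 0.021, 0], 0]
  ]
}}

```text
t: 2.9
position: [0.2899, 0.3403, 0.3314]
ee_rot: [3.141, -0.0, 1.571]
contact_force: [-0.1, 0.6, 0.3]
finger_gap: 0.999
grasp_force: 0.0
```

Emit:
{"api": "drive_tool", "payload": {
  "increments": [
    [[-0.03, 0.021, 0], 0],
    [[-0.03, 0.021, 0], 0],
    [[-0.03, 0.021, 0], 0],
    [[-0.03, 0.021, 0], 0],
    [[-0.03, 0.021, 0], 0]
  ]
}}

```text
t: 3.4
position: [0.395, 0.1902, 0.3315]
ee_rot: [3.141, -0.0, 1.571]
contact_force: [1.4, 1.0, -0.7]
finger_gap: 1.002
grasp_force: 0.0
```

```bash
cat >> h.py <<'E'
def wrist():
    s=r.read_state();p=r.camera("wrist");T=np.eye(4);T[:3,:3]=R.from_euler("xyz",s["ee_rot"]).as_matrix();T[:3,3]=s["position"]
    p["cam_to_world"]=T@np.array(p["tool_from_camera"]);return p
def save(n,p):
    cv2.imwrite(f"pics/{n}.png",cv2.cvtColor(p["image"],cv2.COLOR_RGB2BGR))
    np.savez(f"pics/{n}.npz",cam_to_world=p["cam_to_world"],intrinsics=p["intrinsics"])
E
python3 - <<'E'
from h import *
p=wrist();save("w1",p);print(np.round(p["cam_to_world"],3).tolist(),np.round(p["intrinsics"],1).tolist(),r.read_state()["position"])
E
```

```text
[[1.0, 0.0, 0.0, 0.397], [0.0, -0.954, -0.299, 0.267], [-0.0, 0.299, -0.954, 0.475], [0.0, 0.0, 0.0, 1.0]] [[304.5, 0.0, 257.9], [0.0, 304.5, 193.2], [0.0, 0.0, 1.0]] [0.39726091 0.18705195 0.33131909]
```

View pics/w1.png

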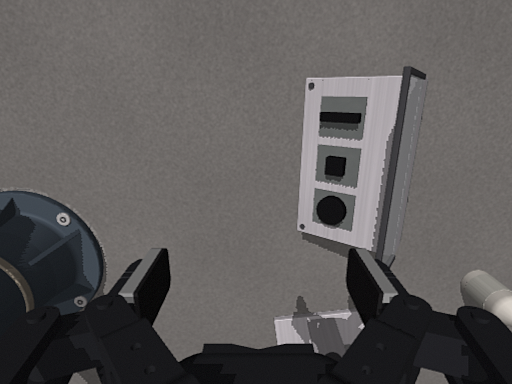

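The wrist view shows the bar at (340,117), the square at (335,166) and the round key at (331,210). I'll take a second view from another place to triangulate them.

Emit:
{"api": "drive_tool", "payload": {
  "increments": [
    [[-0.03, 0.02, 0], 0],
    [[-0.03, 0.02, 0], 0],
    [[-0.03, 0.02, 0], 0],
    [[0, 0, 0], 0],
    [[0, 0, 0], 0]
  ]
}}

```text
t: 3.95
position: [0.4545, 0.101, 0.3311]
ee_rot: [-3.141, 0.0, 1.569]
contact_force: [-0.3, 0.6, 0.2]
finger_gap: 0.997
grasp_force: 0.0
```

Run:
```python
from h import *
p=wrist();save("w2",p);print(r.read_state()["position"])
for l in "square_top bar_top round_top hood_edge tray_handle stand".split():
    print(l,[(np.round(d["location"],1).tolist(),round(d["score"],2)) for d in r.look_for(l,p)[:2]])
a=cv2.imread("pics/w1.png")[90:240,290:390];b=cv2.imread("pics/w2.png")
cv2.imwrite("pics/w12.png",np.hstack([cv2.resize(a,None,fx=2.8,fy=2.8),cv2.resize(b,(512,384))[:, :].copy() if 0 else cv2.copyMakeBorder(b,0,36,0,0,0)]))
for n in("w1","w2"):
    g=cv2.cvtColor(cv2.imread(f"pics/{n}.png"),cv2.COLOR_BGR2GRAY)
    k,lab,st,ce=cv2.connectedComponentsWithStats((g<38).astype(np.uint8))
    print(n,[(st[i].tolist(),ce[i].round(1).tolist()) for i in range(1,k) if 60<st[i][4]<3000])
```

```text
[0.45412336 0.10158534 0.33124965]
square_top [([289.1, 93.4], 0.92)]
bar_top [([294.7, 38.3], 0.71)]
round_top [([290.2, 144.7], 0.63)]
hood_edge [([335.2, 86.9], 0.61), ([295.0, 36.7], 0.37)]
tray_handle [([315.7, 335.5], 0.83), ([289.1, 145.6], 0.49)]
stand []
w1 [([411, 68, 15, 11, 69], [418.0, 73.4]), ([320, 112, 41, 12, 416], [340.3, 117.2]), ([325, 156, 21, 21, 378], [335.0, 165.8]), ([317, 196, 29, 30, 673], [331.1, 210.0]), ([126, 259, 16, 13, 87], [133.1, 265.8])]
w2 [([275, 30, 42, 16, 524], [295.4, 37.7]), ([381, 42, 7, 13, 70], [383.8, 48.0]), ([282, 84, 21, 21, 429], [291.9, 93.8]), ([275, 130, 31, 31, 757], [289.9, 144.8]), ([19, 155, 42, 112, 509], [49.4, 210.3]), ([0, 175, 48, 87, 2207], [14.9, 223.1]), ([126, 259, 16, 13, 86], [133.0, 265.8]), ([494, 265, 18, 21, 291], [503.7, 274.7]), ([288, 304, 18, 15, 147], [294.3, 312.0])]
```

View pics/w12.png

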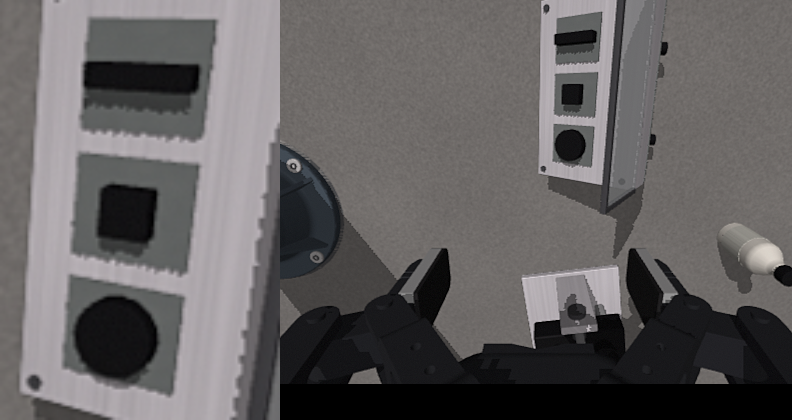

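Three keys: bar, square and round, from +y to -y. Pixels in w1 and w2 agree with the networks.

Run:
```python
from h import *
W=[dict(np.load(f"pics/{n}.npz")) for n in("w1","w2")]
T=r.camera("top")
k={"bar":((340.3,117.2),(295.4,37.7),(171.2,233.9)),"square":((335,165.8),(291.9,93.8),(190.1,233.9)),"round":((331.1,210),(289.9,144.8),(208.9,233.9)),
"frontL":((311,86),(266,8),(161.2,246.2)),"frontR":((302,227),(264,169),(223,246.2))}
for n,u in k.items():
    rs=[ray(W[0],u[0]),ray(W[1],u[1])];rt=rs+[ray(T,u[2])]
    p=tri(rt);f=[]
    for o,d in rt: t=(.0965-o[2])/d[2];f.append((o+t*d)[:2].round(3).tolist())
    print(n,tri(rs).round(4),p.round(4),[round(float(np.linalg.norm(np.cross(p-o,d)))*1e3,1) for o,d in rt],"at z .0965:",f)
```

```text
bar [0.4995 0.2441 0.0842] [0.4986 0.2441 0.0874] [0.2, 0.8, 0.6] at z .0965: [[0.496, 0.245], [0.498, 0.242], [0.498, 0.242]]
square [0.4974 0.1824 0.0847] [0.4973 0.1824 0.0846] [0.0, 0.1, 0.2] at z .0965: [[0.494, 0.185], [0.496, 0.182], [0.497, 0.18]]
round [0.497  0.1203 0.0833] [0.4967 0.1202 0.0833] [0.3, 0.2, 0.5] at z .0965: [[0.494, 0.125], [0.496, 0.122], [0.496, 0.119]]
frontL [0.466  0.2819 0.0542] [0.4627 0.2805 0.0668] [1.4, 3.5, 4.2] at z .0965: [[0.459, 0.28], [0.465, 0.271], [0.458, 0.274]]
frontR [0.464  0.0806 0.0497] [0.4615 0.0777 0.0432] [3.0, 3.6, 6.3] at z .0965: [[0.456, 0.101], [0.464, 0.092], [0.455, 0.072]]
```

The key tops triangulate to z≈0.085. That fits 0.088, since the keys sit 15 mm down-slope of the face middle, and the spacing is 62 mm. I'm moving to the stand-off on the square key's normal.

Emit:
{"api": "drive_tool", "payload": {
  "increments": [
    [[0.04, -0.024, 0], 0],
    [[0.04, -0.023, 0], 0],
    [[0, 0, 0.04], 0],
    [[0, 0, 0.045], 0],
    [[0, 0, 0.045], 0]
  ]
}}

```text
t: 4.85
position: [0.407, 0.1824, 0.2003]
ee_rot: [3.14, -0.001, 1.573]
contact_force: [1.0, 0.7, -0.3]
finger_gap: 1.001
grasp_force: 0.0
```

Emit:
{"api": "drive_tool", "payload": {
  "increments": [
    [[0, 0, 0.045], 0],
    [[0, 0, 0.043], 0],
    [[0, 0, 0], 0],
    [[0, 0, 0], 0],
    [[0, 0, 0], 0]
  ]
}}

```text
t: 5.35
position: [0.4088, 0.1823, 0.1155]
ee_rot: [3.139, -0.001, 1.571]
contact_force: [0.5, -1.2, -0.6]
finger_gap: 0.996
grasp_force: 0.0
```

Run:
```python
from h import *
p=wrist();save("w3",p);s=r.read_state();print(s["t"],s["position"],s["contact_force"]);q=r.camera("side");save("s3",q)
cv2.imwrite("pics/v3.png",np.hstack([cv2.imread("pics/w3.png")[0:384,200:512],cv2.resize(cv2.imread("pics/s3.png")[110:240,170:300],(384,384),interpolation=cv2.INTER_CUBIC)]))
```

```text
5.4 [0.4088898  0.18227031 0.11557425] [0.16277371 0.04607473 0.44127796]
```

View pics/v3.png

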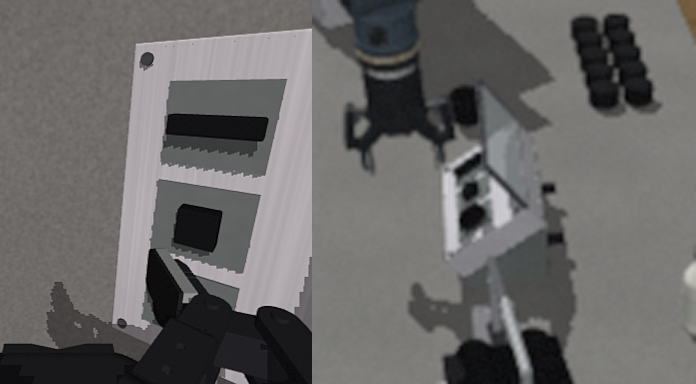

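The right finger (tip at (347,250) in the wrist view) lies downslope of the square key (398,228), and the hood is clear. I'm approaching along the normal.

Emit:
{"api": "drive_tool", "payload": {
  "increments": [
    [[0, 0.0057, 0.0082], 0],
    [[0, 0.0057, 0.0082], 0],
    [[0, 0.0057, 0.0082], 0],
    [[0, 0.003, 0.0041], 0],
    [[0, 0, 0], 0]
  ]
}}

```text
t: 5.95
position: [0.4274, 0.1813, 0.0836]
ee_rot: [-3.14, 0.001, 1.57]
contact_force: [-0.5, 0.7, 0.4]
finger_gap: 0.999
grasp_force: 0.0
```

Emit:
{"api": "drive_tool", "payload": {
  "increments": [
    [[0, 0.0029, 0.0041], 0],
    [[0, 0, 0], 0],
    [[0, 0.0011, 0.0016], 0],
    [[0, 0.0011, 0.0016], 0],
    [[0, 0, 0], 0]
  ]
}}

```text
t: 6.45
position: [0.4326, 0.1815, 0.0772]
ee_rot: [3.142, 0.0, 1.571]
contact_force: [0.2, -0.0, -0.4]
finger_gap: 0.999
grasp_force: 0.0
```

Run:
```python
from h import *
p=wrist();save("w4",p);s=r.read_state();print(s["t"],s["position"],s["contact_force"])
cv2.imwrite("pics/v4.png",cv2.imread("pics/w4.png")[0:384,200:512])
```

```text
6.5 [0.4325199  0.18153811 0.0773037 ] [-0.3099084   0.23284895 -0.08389141]
```

View pics/v4.png

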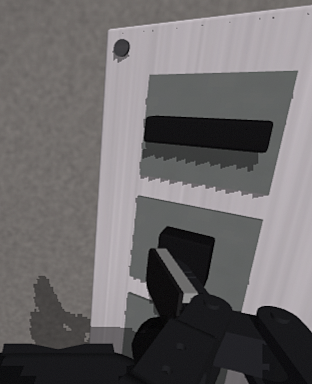

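The fingertip covers the lower-front part of the square cap and isn't touching yet. I'll shift it 3 mm up-slope and press on.

Emit:
{"api": "drive_tool", "payload": {
  "increments": [
    [[0, 0.003, 0], 0],
    [[0, 0.0011, 0.0016], 0],
    [[0, 0, 0], 0],
    [[0, 0.0011, 0.0016], 0],
    [[0, 0, 0], 0]
  ]
}}

```text
t: 7.0
position: [0.4377, 0.1815, 0.0739]
ee_rot: [-3.141, 0.0, 1.571]
contact_force: [0.4, 0.9, 0.2]
finger_gap: 0.996
grasp_force: 0.0
```

Emit:
{"api": "drive_tool", "payload": {
  "increments": [
    [[0, 0.0011, 0.0016], 0],
    [[0, 0, 0], 0],
    [[0, 0.0011, 0.0016], 0],
    [[0, 0, 0], 0],
    [[0, 0, 0], 0]
  ]
}}

```text
t: 7.5
position: [0.4399, 0.1815, 0.0709]
ee_rot: [-3.141, 0.0, 1.571]
contact_force: [-1.1, 1.3, 1.7]
finger_gap: 1.005
grasp_force: 0.7
```

Emit:
{"api": "drive_tool", "payload": {
  "increments": [
    [[0, 0.0011, 0.0016], 0],
    [[0, 0, 0], 0],
    [[0, 0.0011, 0.0016], 0],
    [[0, 0, 0], 0],
    [[0, 0, 0], 0]
  ]
}}

```text
t: 8.0
position: [0.4421, 0.1815, 0.0677]
ee_rot: [-3.141, 0.0, 1.571]
contact_force: [-1.7, -0.1, 4.5]
finger_gap: 1.003
grasp_force: 2.0
```

Emit:
{"api": "drive_tool", "payload": {
  "increments": [
    [[0, 0.0011, 0.0016], 0],
    [[0, 0, 0], 0],
    [[0, 0, 0], 0],
    [[0, 0, 0], 0],
    [[0, 0, 0], 0]
  ]
}}

```text
t: 8.5
position: [0.4429, 0.1815, 0.0664]
ee_rot: [-3.141, 0.0, 1.571]
contact_force: [-5.7, -0.8, 10.5]
finger_gap: 1.0
grasp_force: 5.7
```

Run:
```python
from h import *
s=r.read_state();print(s["t"],s["position"],s["contact_force"])
```

```text
8.5 [0.44292721 0.1814626  0.0664353 ] [-5.72442916 -0.78699639 10.51315156]
```

The square key was bottomed at about 12 N. I'm retracting along the normal and going to view the tray handle.

Emit:
{"api": "drive_tool", "payload": {
  "increments": [
    [[0, -0.0115, -0.0164], 0],
    [[0, -0.0115, -0.0164], 0],
    [[0, -0.0115, -0.0164], 0],
    [[0, -0.0115, -0.0164], 0],
    [[0, -0.0115, -0.0164], 0]
  ]
}}

```text
t: 9.0
position: [0.3855, 0.1816, 0.1486]
ee_rot: [3.141, 0.0, 1.571]
contact_force: [0.4, 0.8, -0.9]
finger_gap: 1.005
grasp_force: 0.0
```

Emit:
{"api": "drive_tool", "payload": {
  "increments": [
    [[0, 0, -0.045], 0],
    [[0, 0, -0.045], 0],
    [[-0.01, 0, -0.045], 0],
    [[-0.03, 0.01, -0.035], 0],
    [[-0.045, 0.015, 0], 0]
  ]
}}

```text
t: 9.5
position: [0.4127, 0.0972, 0.3225]
ee_rot: [3.134, -0.002, 1.574]
contact_force: [1.9, 0.5, 0.2]
finger_gap: 1.003
grasp_force: 0.0
```

Emit:
{"api": "drive_tool", "payload": {
  "increments": [
    [[-0.045, 0.015, 0], 0],
    [[-0.045, 0.015, 0], 0],
    [[-0.045, 0.015, 0], 0],
    [[-0.045, 0, 0], 0],
    [[-0.045, 0, 0], -0.136]
  ]
}}

```text
t: 10.0
position: [0.4561, -0.1287, 0.3177]
ee_rot: [3.142, 0.0, 1.702]
contact_force: [0.1, 0.4, 0.5]
finger_gap: 0.998
grasp_force: 0.0
```

Run:
```python
from h import *
p=wrist();save("w5",p);s=r.read_state();print(s["t"],s["position"],s["ee_rot"])
print([(np.round(d["location"],1).tolist(),round(d["score"],2)) for d in r.look_for("tray_handle",p)[:2]])
```

```text
10.05 [ 0.45603514 -0.13361611  0.31744226] [-3.14083377e+00  2.87663444e-03  1.71799831e+00]
[([301.0, 245.6], 0.94)]
```

View pics/w5.png

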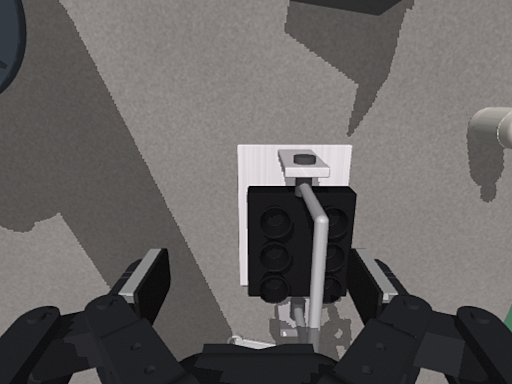

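The bar runs from (319,217) to about (315,322). The stand's edges are vertical in the picture, so the yaw matches.

Run:
```python
from h import *
s=r.read_state();print(s["position"],s["ee_rot"])
p=dict(np.load("pics/w5.npz"))
for z in(.21,.22):
  q=[]
  for px in((319,217),(317.5,270),(315.5,322)):
    o,d=ray(p,px);q.append((o+d*(z-o[2])/d[2])[:2])
  print(z,np.round(q,4).tolist(),"bar yaw",np.arctan2(-(q[0]-q[2])[0],(q[0]-q[2])[1]))
g=[]
for px in((238,147),(238,285)):
  o,d=ray(p,px);g.append((o+d*(.012-o[2])/d[2])[:2])
print("base",np.round(g,4).tolist(),np.arctan2(-(g[0]-g[1])[0],(g[0]-g[1])[1]))
T=r.camera("top");S=r.camera("side")
c=lambda n,x,y:(130+x/2.6-.3,120+y/2.6-.3) if n=="side" else (80+x/2.6-.3,130+y/2.6-.3)
rs=[ray(p,(319,217)),ray(T,c("top",548,248)),ray(S,c("side",264,207))]
print(tri(rs),tri(rs[:2]))
```

```text
[ 0.45598405 -0.13092559  0.31747633] [-3.14104076e+00  1.14930122e-03  1.70288038e+00]
0.21 [[0.5146, -0.1453], [0.5233, -0.198], [0.5325, -0.2563]] bar yaw 0.1598629857832577
0.22 [[0.5119, -0.1416], [0.5203, -0.1922], [0.5291, -0.2482]] bar yaw 0.15986298578325775
base [[0.4277, -0.125], [0.4539, -0.3593]] 0.11125959448720825
[ 0.514595   -0.1410362   0.21300784] [ 0.51062238 -0.13695358  0.2297614 ]
```

Emit:
{"api": "drive_tool", "payload": {
  "increments": [
    [[-0.0354, 0.0185, 0], 0],
    [[-0.0354, 0.0185, 0], 0],
    [[-0.0354, 0.0185, 0], 0],
    [[0, 0, 0.02], 0],
    [[0, 0, 0.03], 0]
  ]
}}

```text
t: 10.7
position: [0.5266, -0.2244, 0.2682]
ee_rot: [3.139, 0.001, 1.7]
contact_force: [0.6, -0.9, -0.7]
finger_gap: 1.0
grasp_force: 0.0
```

Emit:
{"api": "drive_tool", "payload": {
  "increments": [
    [[0, 0, 0.03], 0],
    [[0, 0, 0.025], 0],
    [[0, 0, 0.0115], 0],
    [[0, 0, 0], 0],
    [[0, 0, 0], 0]
  ]
}}

```text
t: 11.2
position: [0.5253, -0.2241, 0.2027]
ee_rot: [3.141, 0.001, 1.701]
contact_force: [-0.3, 0.0, 0.4]
finger_gap: 0.999
grasp_force: 0.0
```

Run:
```python
from h import *
p=wrist();save("w6",p);s=r.read_state();print(s["t"],s["position"],s["contact_force"])
```

```text
11.25 [ 0.52546989 -0.22442827  0.20302998] [0.67619337 1.36237726 0.16242934]
```

View pics/w6.png

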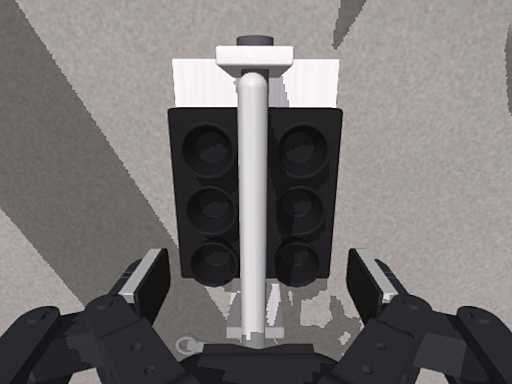

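The bar is almost centred between the fingers (column 252 against 258). I'll correct by 1.5 mm and grip.

Emit:
{"api": "drive_tool", "payload": {
  "increments": [
    [[0, -0.0015, 0], 0],
    [[0, 0, 0], 0],
    [[0, 0, 0], 0],
    [[0, 0, 0], 0],
    [[0, 0, 0], 0]
  ],
  "grip": 1,
  "force": 25
}}

```text
t: 11.75
position: [0.5232, -0.2249, 0.2017]
ee_rot: [3.142, 0.0, 1.701]
contact_force: [-0.5, -0.4, 0.8]
finger_gap: 0.141
grasp_force: 0.4
```

Emit:
{"api": "drive_tool", "payload": {
  "increments": [
    [[0, 0, 0], 0],
    [[0, 0, 0], 0],
    [[0, 0, 0], 0],
    [[0, 0, 0], 0],
    [[0, 0, 0], 0]
  ]
}}

```text
t: 12.25
position: [0.523, -0.225, 0.2018]
ee_rot: [-3.141, 0.0, 1.701]
contact_force: [-4.1, -1.0, 3.8]
finger_gap: 0.129
grasp_force: 24.6
```

Emit:
{"api": "drive_tool", "payload": {
  "increments": [
    [[0, -0.0067, 0.0002], 0],
    [[0, -0.0067, 0.0006], 0],
    [[0, -0.0066, 0.001], 0],
    [[0, -0.0066, 0.0014], 0],
    [[0, -0.0065, 0.0018], 0]
  ]
}}

```text
t: 12.75
position: [0.4903, -0.2292, 0.1969]
ee_rot: [3.14, 0.0, 1.701]
contact_force: [0.7, 1.3, 8.4]
finger_gap: 0.126
grasp_force: 25.9
```

Emit:
{"api": "drive_tool", "payload": {
  "increments": [
    [[0, -0.0063, 0.0022], 0],
    [[0, -0.0062, 0.0026], 0],
    [[0, -0.006, 0.003], 0],
    [[0, -0.0058, 0.0033], 0],
    [[0, -0.0056, 0.0037], 0]
  ]
}}

```text
t: 13.25
position: [0.4602, -0.2331, 0.1816]
ee_rot: [-3.142, 0.0, 1.701]
contact_force: [-0.5, -0.2, 8.5]
finger_gap: 0.128
grasp_force: 26.1
```

Emit:
{"api": "drive_tool", "payload": {
  "increments": [
    [[0, 0, 0], 0],
    [[0, 0, 0], 0],
    [[0, 0, 0], 0],
    [[0, 0, 0], 0],
    [[0, 0, 0], 0]
  ]
}}

```text
t: 13.75
position: [0.4603, -0.2331, 0.1819]
ee_rot: [-3.141, 0.0, 1.701]
contact_force: [-3.6, -2.7, 5.2]
finger_gap: 0.132
grasp_force: 25.8
```

Still gripped after 63 mm of travel, which is 35°. I'll hold for one more second.

Emit:
{"api": "drive_tool", "payload": {
  "increments": [
    [[0, 0, 0], 0],
    [[0, 0, 0], 0],
    [[0, 0, 0], 0],
    [[0, 0, 0], 0],
    [[0, 0, 0], 0]
  ]
}}

```text
t: 14.25
position: [0.4604, -0.2331, 0.182]
ee_rot: [-3.141, 0.0, 1.701]
contact_force: [-3.2, -1.6, 5.7]
finger_gap: 0.129
grasp_force: 25.8
```

Emit:
{"api": "drive_tool", "payload": {
  "increments": [
    [[0, 0, 0], 0],
    [[0, 0, 0], 0],
    [[0, 0, 0], 0],
    [[0, 0, 0], 0],
    [[0, 0, 0], 0]
  ]
}}

```text
t: 14.75
position: [0.4604, -0.233, 0.1819]
ee_rot: [-3.141, 0.0, 1.701]
contact_force: [-4.2, -2.6, 4.7]
finger_gap: 0.128
grasp_force: 25.8
```

Emit:
{"api": "drive_tool", "payload": {
  "increments": [
    [[0, 0.0056, -0.0037], 0],
    [[0, 0.0058, -0.0033], 0],
    [[0, 0.006, -0.003], 0],
    [[0, 0.0062, -0.0026], 0],
    [[0, 0.0063, -0.0022], 0]
  ]
}}

```text
t: 15.25
position: [0.4898, -0.2292, 0.1968]
ee_rot: [-3.14, 0.0, 1.701]
contact_force: [-2.7, -2.4, -2.3]
finger_gap: 0.131
grasp_force: 25.4
```

Emit:
{"api": "drive_tool", "payload": {
  "increments": [
    [[0, 0.0065, -0.0018], 0],
    [[0, 0.0066, -0.0014], 0],
    [[0, 0.0066, -0.001], 0],
    [[0, 0.0067, -0.0006], 0],
    [[0, 0.0067, -0.0002], 0]
  ]
}}

```text
t: 15.75
position: [0.5233, -0.2248, 0.2019]
ee_rot: [-3.141, 0.0, 1.701]
contact_force: [-29.3, -5.2, 11.6]
finger_gap: 0.132
grasp_force: 28.3
```

Emit:
{"api": "drive_tool", "payload": {
  "increments": [
    [[0, 0, 0], 0],
    [[0, 0.0015, 0], 0],
    [[0, 0.0015, 0], 0],
    [[0, 0, 0], 0],
    [[0, 0, 0], 0]
  ]
}}

```text
t: 16.25
position: [0.523, -0.2248, 0.2018]
ee_rot: [-3.136, 0.0, 1.7]
contact_force: [-17.8, -4.1, 12.5]
finger_gap: 0.125
grasp_force: 27.1
```

It's hard against the rest (18–29 N). I'll release and lift.

Emit:
{"api": "drive_tool", "payload": {
  "increments": [
    [[0, -0.001, 0], 0],
    [[0, 0, 0], 0],
    [[0, 0, 0], 0],
    [[0, 0, 0], 0],
    [[0, 0, 0], 0]
  ],
  "grip": 0
}}

```text
t: 16.75
position: [0.5254, -0.2244, 0.2015]
ee_rot: [3.142, -0.0, 1.701]
contact_force: [0.2, -0.5, 0.6]
finger_gap: 0.959
grasp_force: 0.0
```

Emit:
{"api": "drive_tool", "payload": {
  "increments": [
    [[0, 0, 0], 0],
    [[0, 0, 0], 0],
    [[0, 0, 0], 0],
    [[0, 0, -0.02], 0],
    [[0, 0, -0.04], 0]
  ]
}}

```text
t: 17.25
position: [0.5238, -0.224, 0.2597]
ee_rot: [-3.137, -0.003, 1.701]
contact_force: [1.4, 0.1, 0.9]
finger_gap: 1.002
grasp_force: 0.0
```

Emit:
{"api": "drive_tool", "payload": {
  "increments": [
    [[0, 0, -0.04], 0],
    [[0, 0, -0.04], 0],
    [[0, 0, 0], 0],
    [[0, 0, 0], 0.132],
    [[0, 0, 0], 0]
  ]
}}

```text
t: 17.75
position: [0.5252, -0.2246, 0.3415]
ee_rot: [3.142, 0.0, 1.567]
contact_force: [-0.4, 0.1, 0.7]
finger_gap: 1.002
grasp_force: 0.0
```

Run:
```python
from h import *
P={n:r.camera(n) for n in("side","top")}
for n in P: save(n+"7",P[n])
s=r.read_state();print(s["t"],s["position"],s["ee_rot"])
for n in P:
    a=cv2.imread(f"pics/{n}.png").astype(int);b=cv2.imread(f"pics/{n}7.png").astype(int)
    d=np.abs(a-b).max(2)>60;print(n,d.sum())
a=cv2.imread("pics/side7.png")[190:300,195:305];b=cv2.imread("pics/side.png")[190:300,195:305]
cv2.imwrite("pics/v7.png",cv2.resize(np.hstack([b,a]),None,fx=3.6,fy=3.6,interpolation=cv2.INTER_CUBIC))
```

```text
17.85 [ 0.52499544 -0.22451091  0.34113786] [-3.14083154e+00 -2.27430370e-04  1.57239510e+00]
side 29020
top 12996
```

View pics/v7.png

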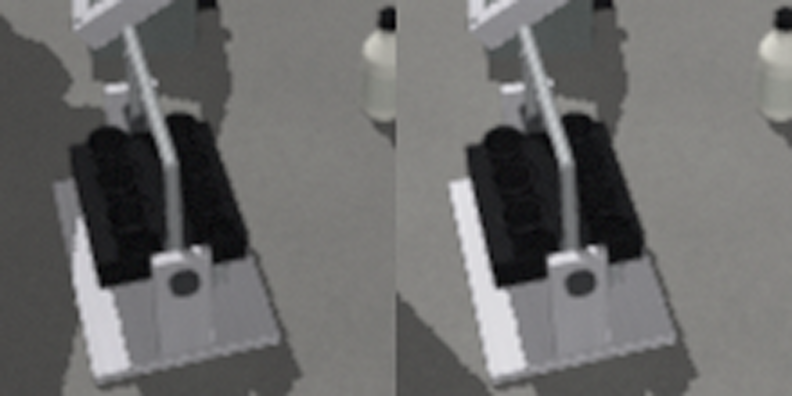

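Before and after look identical: the bail and tray are at the same pixels, so the tray is level. Next is the bar key.

Emit:
{"api": "drive_tool", "payload": {
  "increments": [
    [[0.039, -0.0094, 0], 0],
    [[0.039, -0.0094, 0], 0],
    [[0.039, -0.0094, 0], 0],
    [[0.039, -0.0094, 0], 0],
    [[0.039, -0.0094, 0], 0]
  ]
}}

```text
t: 18.35
position: [0.4776, -0.0281, 0.3412]
ee_rot: [-3.141, -0.0, 1.572]
contact_force: [0.2, 0.6, 0.3]
finger_gap: 1.0
grasp_force: 0.0
```

Emit:
{"api": "drive_tool", "payload": {
  "increments": [
    [[0.039, -0.0094, 0], 0],
    [[0.039, -0.0094, 0], 0],
    [[0.039, -0.0094, 0], 0],
    [[0.039, -0.0094, 0], 0],
    [[0.039, -0.0094, 0], 0]
  ]
}}

```text
t: 18.85
position: [0.431, 0.167, 0.3414]
ee_rot: [-3.141, 0.0, 1.572]
contact_force: [-0.0, 0.4, 0.2]
finger_gap: 0.998
grasp_force: 0.0
```

Emit:
{"api": "drive_tool", "payload": {
  "increments": [
    [[0.039, -0.0095, 0], 0],
    [[0.0395, -0.0095, 0], 0],
    [[0, 0, 0.03], 0],
    [[0, 0, 0.03], 0],
    [[0, 0, 0], 0]
  ]
}}

```text
t: 19.35
position: [0.411, 0.2435, 0.2781]
ee_rot: [-3.136, 0.003, 1.573]
contact_force: [-1.0, -1.3, -0.4]
finger_gap: 1.001
grasp_force: 0.0
```

Emit:
{"api": "drive_tool", "payload": {
  "increments": [
    [[0, 0, 0.035], 0],
    [[0, 0, 0.035], 0],
    [[0, 0, 0.035], 0],
    [[0, 0, 0.035], 0],
    [[0, 0, 0.029], 0]
  ]
}}

```text
t: 19.85
position: [0.4133, 0.2439, 0.1122]
ee_rot: [3.141, -0.0, 1.57]
contact_force: [-0.0, 1.1, 0.9]
finger_gap: 0.998
grasp_force: 0.0
```

Emit:
{"api": "drive_tool", "payload": {
  "increments": [
    [[0, 0, 0], 0],
    [[0, 0.0057, 0.0082], 0],
    [[0, 0.0057, 0.0082], 0],
    [[0, 0.0057, 0.0082], 0],
    [[0, 0, 0], 0]
  ]
}}

```text
t: 20.35
position: [0.431, 0.2441, 0.0876]
ee_rot: [3.142, 0.0, 1.569]
contact_force: [-0.1, -0.3, -0.5]
finger_gap: 0.997
grasp_force: 0.0
```

Emit:
{"api": "drive_tool", "payload": {
  "increments": [
    [[0, 0.004, 0.0057], 0],
    [[0, 0.004, 0.0057], 0],
    [[0, 0.0011, 0.0016], 0],
    [[0, 0.0011, 0.0016], 0],
    [[0, 0, 0], 0]
  ]
}}

```text
t: 20.85
position: [0.4402, 0.244, 0.0732]
ee_rot: [-3.141, 0.0, 1.569]
contact_force: [-0.1, -0.2, -0.6]
finger_gap: 0.998
grasp_force: 0.0
```

Emit:
{"api": "drive_tool", "payload": {
  "increments": [
    [[0, 0.0011, 0.0016], 0],
    [[0, 0.0011, 0.0016], 0],
    [[0, 0, 0], 0],
    [[0, 0, 0], 0],
    [[0, 0, 0], 0]
  ]
}}

```text
t: 21.35
position: [0.4424, 0.2441, 0.0703]
ee_rot: [3.142, 0.0, 1.569]
contact_force: [-0.6, 0.0, 2.4]
finger_gap: 0.998
grasp_force: 1.1
```

Emit:
{"api": "drive_tool", "payload": {
  "increments": [
    [[0, 0.0011, 0.0016], 0],
    [[0, 0.0011, 0.0016], 0],
    [[0, 0.0005, 0.0008], 0],
    [[0, 0, 0], 0],
    [[0, 0, 0], 0]
  ]
}}

```text
t: 21.85
position: [0.4449, 0.2441, 0.0668]
ee_rot: [-3.141, -0.0, 1.569]
contact_force: [-6.3, -0.9, 12.4]
finger_gap: 0.998
grasp_force: 6.9
```

The bar key was bottomed at about 14 N. I'm retracting 45 mm and shifting 123.5 mm to the round key.

Emit:
{"api": "drive_tool", "payload": {
  "increments": [
    [[0, -0.0086, -0.0123], 0],
    [[0, -0.0086, -0.0123], 0],
    [[0, -0.0086, -0.0123], 0],
    [[0, 0, 0], 0],
    [[-0.03, 0, 0], 0]
  ]
}}

```text
t: 22.35
position: [0.4202, 0.2162, 0.1039]
ee_rot: [3.139, -0.002, 1.572]
contact_force: [0.2, -0.7, 0.2]
finger_gap: 0.999
grasp_force: 0.0
```

Emit:
{"api": "drive_tool", "payload": {
  "increments": [
    [[-0.03, 0, 0], 0],
    [[-0.03, 0, 0], 0],
    [[-0.0335, 0, 0], 0],
    [[0, 0, 0], 0],
    [[0, 0, 0], 0]
  ]
}}

```text
t: 22.85
position: [0.4194, 0.1202, 0.1032]
ee_rot: [3.141, -0.0, 1.567]
contact_force: [0.4, 0.2, 0.5]
finger_gap: 0.999
grasp_force: 0.0
```

Emit:
{"api": "drive_tool", "payload": {
  "increments": [
    [[0, 0.0086, 0.0123], 0],
    [[0, 0.0057, 0.0082], 0],
    [[0, 0.0029, 0.0041], 0],
    [[0, 0.0011, 0.0016], 0],
    [[0, 0, 0], 0]
  ]
}}

```text
t: 23.35
position: [0.4373, 0.1208, 0.0763]
ee_rot: [-3.14, 0.0, 1.569]
contact_force: [-0.3, 0.6, 1.1]
finger_gap: 0.995
grasp_force: 0.0
```

Emit:
{"api": "drive_tool", "payload": {
  "increments": [
    [[0, 0.0011, 0.0016], 0],
    [[0, 0.0011, 0.0016], 0],
    [[0, 0.0011, 0.0016], 0],
    [[0, 0, 0], 0],
    [[0, 0, 0], 0]
  ]
}}

```text
t: 23.85
position: [0.4408, 0.1206, 0.0723]
ee_rot: [3.141, -0.0, 1.569]
contact_force: [-0.7, -0.1, 2.0]
finger_gap: 1.002
grasp_force: 0.7
```

Emit:
{"api": "drive_tool", "payload": {
  "increments": [
    [[0, 0.0011, 0.0016], 0],
    [[0, 0.0011, 0.0016], 0],
    [[0, 0, 0], 0],
    [[0, 0, 0], 0],
    [[0, 0, 0], 0]
  ]
}}

```text
t: 24.35
position: [0.443, 0.1206, 0.069]
ee_rot: [3.141, 0.0, 1.569]
contact_force: [-0.9, 0.4, 4.9]
finger_gap: 1.002
grasp_force: 2.0
```

Emit:
{"api": "drive_tool", "payload": {
  "increments": [
    [[0, 0.0011, 0.0016], 0],
    [[0, 0.0009, 0.0012], 0],
    [[0, 0, 0], 0],
    [[0, 0, 0], 0],
    [[0, 0, 0], 0]
  ]
}}

```text
t: 24.85
position: [0.4442, 0.1206, 0.0672]
ee_rot: [-3.141, -0.0, 1.569]
contact_force: [-11.0, -0.5, 22.7]
finger_gap: 1.003
grasp_force: 12.5
```

Emit:
{"api": "drive_tool", "payload": {
  "increments": [
    [[0, -0.0115, -0.0164], 0],
    [[0, -0.0115, -0.0164], 0],
    [[0, -0.0115, -0.0164], 0],
    [[0, -0.0115, -0.0164], 0],
    [[0, -0.0115, -0.0164], 0]
  ]
}}

```text
t: 25.35
position: [0.3868, 0.1205, 0.1484]
ee_rot: [-3.141, 0.0, 1.569]
contact_force: [0.1, -0.2, 0.0]
finger_gap: 1.001
grasp_force: 0.0
```

Emit:
{"api": "drive_tool", "payload": {
  "increments": [
    [[0, 0, -0.03], 0],
    [[0, 0, -0.03], 0],
    [[0, 0, -0.03], 0],
    [[0, 0, 0], 0],
    [[0, 0, 0], 0]
  ]
}}

```text
t: 25.85
position: [0.3877, 0.1207, 0.238]
ee_rot: [3.141, 0.0, 1.569]
contact_force: [0.0, -1.0, -0.8]
finger_gap: 1.004
grasp_force: 0.0
```

All three keys were bottomed in order and the arm is clear.

```bash
python3 -c "
from plant import r
print(r.job_done())"
```

```text
the job is handed in; nothing more can be done
None
```

I handed the job in at about 26 s, and no verdict came back. The square key was pushed fully in, the tray was tipped to about 35° for over a second and set back level, and then the bar and round keys were pushed fully in. The tool stayed upright because the moves cannot lean it, so I pressed the keys with one finger of the open gripper along the face's normal. The bottle and tray stand looked unmoved in the last side view; I did not re-check the cup and wrench.

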